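# Weigh the big jar, then pack it with the tin

## Robot

A 6-joint arm with a two-finger parallel gripper is mounted at the origin on the work surface. World frame = base frame: x ahead of the robot, y to its left, z up, the work surface at z = 0. Lengths are in mm, angles in rad, forces in N, time in s.
With the tool pointing down it reaches from about 275 to 1000 mm from the base axis. Payload 8.4 kg.
Tool frame: the origin (TCP) lies midway between the tips of the shut fingers; the grasp point (between the pads) lies 19 mm behind it; z points along the fingers, y is the line along which they close (so a half turn about z gives the same grasp; the last joint's range is limited). The gripper opens to 85 mm and grips with 20 to 120 N. Pads are 22 mm wide; open, the fingers measure 114 mm over their backs; the gripper's body (76 mm by 85 mm) begins 54 mm behind the grasp point. The pads swing forward as they close: fully open they stand 13 mm farther back than shut.
Start: joints at [-1.326, 0.353, 1.633, -0, 1.155, -0.002], TCP at [152.687, -606.065, 231.281] pointing down, gripper open.
Joint ranges: [-2.63, 2.63], [-0.92, 2.1], [0.06, 2.66], [-1.3, 4.44], [0, 2.69], [-3.02, 3.02]. Speed limits (rad/s): [2.22, 2.22, 2.79, 3.14, 3.14, 3.14].

## Interface

Orientations are given as [roll, pitch, yaw] about the fixed x, y, z axes, in that order (R = Rz(yaw) Ry(pitch) Rx(roll)).
In Python, from rig import r, cams gives the robot as it stands. The module is installed in compiled form; this text tells all that it offers.
- The arm moves only by the tool send_rows, never from a script. Its argument "targets" is one flat list of numbers, 7 for each row, row after row: the shift along the tool's x, y, z in m, then the turn, a rotation vector about the tool's x, y, z in rad, then the opening, from -1 (shut) to 1 (fully open). In form: [tx, ty, tz, wx, wy, wz, fingers, tx, ty, tz, wx, wy, wz, fingers, ...]. A call has 1 to 12 rows; each row is the pose to reach, as a shift and turn from the pose commanded when the call began, along the tool's axes at that moment; what a row does not reach only later rows make up. A row lasts 1/12 s, in which the tool goes at most 41.7 mm and 7.16 degrees, less where a joint would pass 70% of its speed; a pose out of reach is approached as far as the arm can. A call with a gripper value outside its range is refused whole. The fingers move at their own pace and stop on an object; "grip_force" is the grip in N (left out, the last holds). Time passes only in rows, so rows that repeat a pose let the fingers close. It gives the time, the measured TCP pose, the force, the opening and the grip force at its end, in the units of the state.
- r.sense(): the state, without advancing time (a new reading comes with each control period).
- cams.grab_frame(name): name is "side" or "top" or "wrist"; returns a dict with "color" (480x640x3 uint8, blue, green, red), "fx", "fy", "cx", "cy" (pixels), "xyz" and "attitude" of the camera in the world. Camera axes: x right, y down, z forward; pixel columns grow to the right and rows downward; lengths in mm; the calibration is good to about 2 mm. A picture is of the moment at which its call begins. There is no depth.
- r.sign_off(): hands the job in; it is judged then, once.
The state is a dict: "clock": time; "qpos": joint angles; "qvel": joint speeds; "joint_efforts": joint torques, N m; "eef_pos": TCP position; "tcp_rot": TCP orientation; "contact_force": force on the tool from outside, world axes, zero at the start; "wrist_torque": the same for the moment, N m; "opening": opening from 0.0 (shut) to 1.0 (fully open); "grasp_force": force on a finger pad.
Only numpy, scipy, OpenCV 4.12 (cv2) and the standard library are available. Lean on these libraries where they do the work, as an engineer would, in place of code of your own. Each camera call takes 0.05 s, during which the arm holds its last target. There are 200 camera calls.

## Task

Set the big screw-cap jar gently and upright in the centre of the spring scale's pan, let go of it and let the pan come to rest. Then pack that jar and the metal tin side by side in the open carton, both upright and flat on its floor, and leave the smaller jars and the other things on the table where they are.

Things in the scene. Friction and masses are not known exactly. Their poses are not given: they have to be found in the camera images.
- jar: the big jar, the one to weigh and pack: white plastic with a black screw cap and a paper label, a plain upright cylinder 50 mm in diameter and 80 mm tall overall (body and cap equally wide), 0.2 to 0.4 kg. Origin at the centre of its underside, z up
- tin: the plain metal tin, a closed box with rounded edges, 80 mm long (its x) by 50 mm wide (its y) by 60 mm tall (its z), 0.15 to 0.31 kg, standing on the table. Origin at the centre of its underside
- scale: the grey spring scale, fixed to the table: a housing 160 mm (x) by 170 mm (y) and 45 mm tall, with a small dial on its -x side; a round steel pan stands above it. Origin at the centre of its underside, below the centre of the pan
- pan_top (a point): the centre of the pan's flat upper face, which moves with the pan: a disc 120 mm in diameter without a rim, with a dark ring 68 mm in diameter marked round its centre; it stands 72 mm above the table when empty
- pan (a joint): how far the pan is pressed down, m: 0 empty, 0.018 at its stop. It is sprung and damped: 2 mm per newton (500 N/m, 30 N s/m), so the jar alone presses it down 4 to 8 mm
- carton: the small open cardboard carton, fixed to the table, empty: outside 150 mm long (its x) by 70 mm wide (its y) and 40 mm tall, walls and floor 4 mm thick, so inside 142 by 62 mm and 36 mm deep, with flaps folded down outside (splayed to 10 mm off the walls). It takes the jar at one end and the tin lengthwise beside it with about 12 mm to spare each way. Origin at the centre of its underside
- carton_in (a point): the centre of the carton's inner floor, 4 mm above the table; axes as the carton's
- jar_mid: a smaller jar of the same make, 40 mm in diameter and 56 mm tall; leave it alone. Origin at the centre of its underside
- jar_slim: a slim jar of the same make, 30 mm in diameter and 64 mm tall; leave it alone. Origin at the centre of its underside
- screwdriver: a screwdriver lying on the table beyond the work, 170 mm long along its x; leave it alone
- block: a cork sanding block, 60 by 35 by 22 mm, lying on the table beyond the work; leave it alone. Origin at the centre of its underside
- brush: a brush lying near the jars, 150 mm long along its x; leave it alone
- mug: a white mug, rim 76 mm in diameter, 85 mm tall, at the far side; leave it alone. Origin at the centre of its underside

How it is judged:
By the outcome, as a careful person would: the job done as asked, in the order asked, and still so for the second after the job is handed in, with the robot touching nothing.
It also fails if it takes over 66 s, if anything falls off the work surface, if the arm or the gripper's body presses on something with over 40 N, if the wrist force passes 120 N, or if a joint passes its speed limit or range.

## Working session

There is one attempt and no reset: what is moved stays moved. The work goes in short steps, Python scripts to look and compute and a tool call to move; the robot and the scene stay as the last step left them, time stands still between calls to the robot, and variables do not carry over. Pictures are saved under pics/ and viewed, at most 10 in all, crops included, and the job is handed in when it is done.

Besides the shell and the picture viewer there is one more tool, called after ">>>" by a JSON object that holds its "op" and its "data", one argument or row to a line. send_rows: Moves the arm, as the interface text tells. Its arguments: {"type":"object","properties":{"targets":{"type":"array"},"grip_force":{"type":"number"}},"required":["targets"]}

```bash
mkdir -p pics; cat > h.py <<'E'
from rig import r, cams
import numpy as np, cv2
from scipy.spatial.transform import Rotation as R
def rot(f): return R.from_euler('xyz', f['attitude']).as_matrix()
def ray(f,u,v):
    d=rot(f)@np.array([(u-f['cx'])/f['fx'],(v-f['cy'])/f['fy'],1.]); return np.array(f['xyz']),d
def onplane(f,u,v,z):
    o,d=ray(f,u,v); return o+d*(z-o[2])/d[2]
def proj(f,p):
    q=rot(f).T@(np.array(p,float)-f['xyz']); return f['fx']*q[0]/q[2]+f['cx'],f['fy']*q[1]/q[2]+f['cy']
def save(f,n): cv2.imwrite('pics/'+n+'.png',f['color'])
E
python3 - <<'E'
from h import *
for n in ['top','side']:
    f=cams.grab_frame(n); save(f,n+'0'); print(n,f['xyz'],f['attitude'],f['fx'],f['cx'],f['cy'])
print(r.sense())
E
```

```text
top [ 391.92587204    1.38748348 1076.08673805] [-2.97603534e+00 -2.61357411e-03 -1.58889172e+00] 529.3900766104608 329.6870933255435 236.4623247643997
side [ 380.68755677 -734.22541568  906.71918419] [-2.42481367 -0.00770042 -0.24631339] 542.0044191628563 323.4239998143576 243.25162752999142
{'clock': 0.1, 'qpos': array([-1.32639095e+00,  3.53597967e-01,  1.63408778e+00, -3.78283346e-06,
        1.15518098e+00, -2.35827807e-03]), 'qvel': array([-0.00109502, -0.00147864,  0.00047533, -0.00109132, -0.00056958,
        0.00074921]), 'joint_efforts': array([-4.70480536e-04, -6.06360912e+01, -3.42820215e+01, -7.31413820e-05,
        3.91290116e-03,  2.81984637e-05]), 'eef_pos': array([ 152.58477645, -605.63563078,  230.61284359]), 'tcp_rot': array([-3.14031857e+00,  4.54210609e-07,  2.46765181e-01]), 'contact_force': array([ 0.2306104 ,  1.1026594 , -0.63726731]), 'wrist_torque': array([0.0305961 , 0.02214776, 0.0107283 ]), 'grasp_force': 0.0, 'opening': 1.0057188380115538}
```

View pics/top0.png

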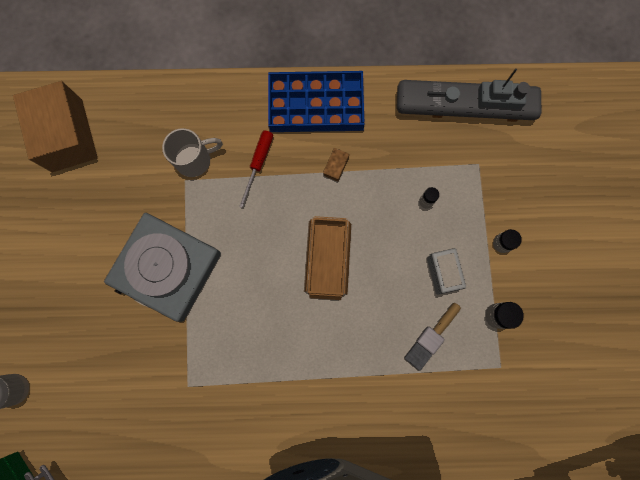

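View pics/side0.png

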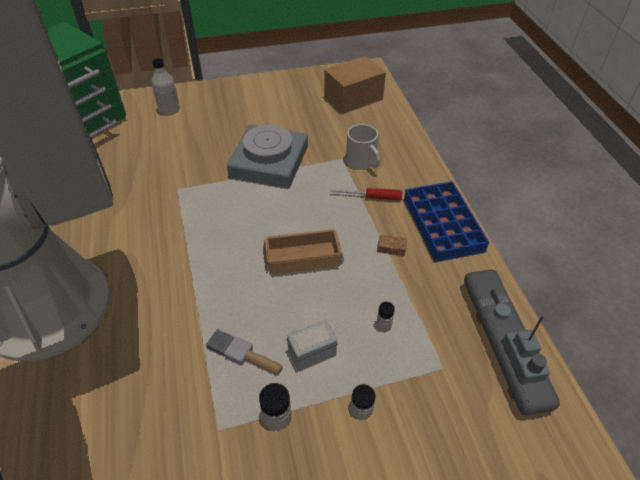

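The top view shows the big jar's cap at (508,315), the tin at (447,272), the carton at (328,257), the pan's centre at (156,265), jar_mid at (510,240) and jar_slim at (430,197). The brush handle ends near (458,307), between the jar and the tin. The side view agrees: big jar (275,405), tin (312,343), carton (303,252), pan (267,142).

```bash
cat >> h.py <<'E'
from scipy.optimize import least_squares
def blob(m,u,v):
    n,l,s,c=cv2.connectedComponentsWithStats(m.astype(np.uint8)); k=l[int(v),int(u)]
    return (l==k).astype(np.uint8) if k else None
def cont(m): return max(cv2.findContours(m,cv2.RETR_EXTERNAL,cv2.CHAIN_APPROX_NONE)[0],key=cv2.contourArea)[:,0,:]
def world(f,pts,z): return np.array([onplane(f,u,v,z)[:2] for u,v in pts])
def cap(f,u,v,z,rad,thr=60):
    P=world(f,cont(blob(f['color'].max(2)<thr,u,v)),z); c=P.mean(0); out=c-np.array(f['xyz'][:2]); out/=np.linalg.norm(out)
    for _ in range(5):
        Q=P[(P-c)@out>-2]
        s=least_squares(lambda x:np.linalg.norm(Q-x,axis=1)-rad,c,loss='soft_l1'); c=s.x
    return c,np.sqrt(np.mean(s.fun**2)),len(Q)
E
python3 - <<'E'
from h import *
f=cams.grab_frame('top'); g=cams.grab_frame('side')
for n,a in dict(jar=(508,315,275,398,80,25),mid=(511,240,363,396,56,20),slim=(431,195,386,310,64,15)).items():
    print(n,cap(f,a[0],a[1],a[4],a[5]),cap(g,a[2],a[3],a[4],a[5]))
hs=cv2.cvtColor(f['color'],cv2.COLOR_BGR2HSV)
# pan centre and tin/carton
for nm,F,u,v,z in [('pan top',f,156,265,72),('pan side',g,267,141,72)]: print(nm,onplane(F,u,v,z))
img=f['color']
a=cv2.resize(img[200:330,100:230],None,fx=3,fy=3); b=cv2.resize(img[200:330,280:370],None,fx=3,fy=3); c=cv2.resize(img[180:375,400:530],None,fx=2,fy=2)
o=np.zeros((400,800,3),np.uint8)
for im,x in ((a,0),(b,390),(c[:390,:140],660)): o[:im.shape[0],x:x+im.shape[1]]=im
cv2.imwrite('pics/crop1.png',o)
E
```

```text
jar (array([ 404.51656648, -335.85315382]), np.float64(0.9807976252421848), 42) (array([ 403.77556909, -340.30235491]), np.float64(1.2357301015497635), 44)
mid (array([ 550.47533036, -356.46399409]), np.float64(1.0251777843187315), 31) (array([ 549.41605275, -361.45522135]), np.float64(1.1298756262919583), 35)
slim (array([ 640.51146219, -204.46150438]), np.float64(0.9980552372691951), 22) (array([ 640.12224209, -208.7345152 ]), np.float64(1.219149319272834), 21)
pan top [510.37586671 327.40585286  72.        ]
pan side [511.1871143  323.47478144  72.        ]
```

View pics/crop1.png

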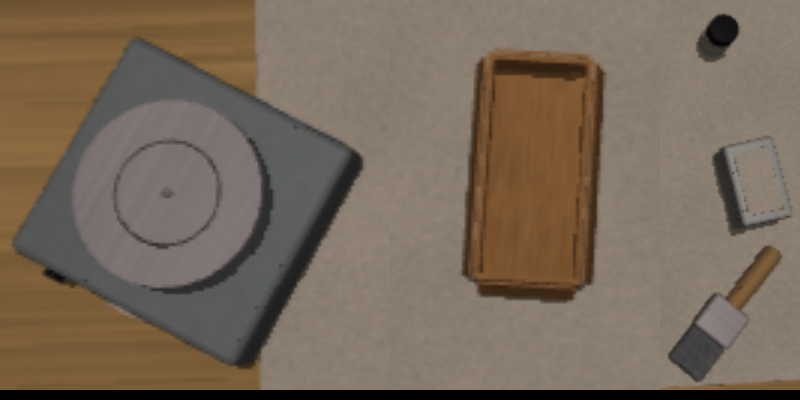

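Crop 1 shows the pan's centre mark at crop (167,193), i.e. full-frame (155.7,264.3). The carton's long axis runs nearly along the image vertical (world x). The tin's top face is a bright rectangle at about (448,271), and the brush is clear of the jar.

```bash
cat > go.py <<'E'
import sys; from h import *
def go(x,y,z,yaw):
    s=r.sense(); T=R.from_euler('xyz',s['tcp_rot']); D=R.from_euler('xyz',[np.pi,0,yaw])
    d=T.inv().apply(np.array([x,y,z])-s['eef_pos'])/1000; w=(T.inv()*D).as_rotvec()
    print('t',s['clock'],'pos',s['eef_pos'].round(1),'F',s['contact_force'].round(2),'open',round(s['opening'],3),'grip',round(s['grasp_force'],1)); print('shift',d.round(4),'turn',w.round(4),np.degrees(w).round(1))
if __name__=='__main__': go(*map(float,sys.argv[1:]))
E
python3 go.py 404 -338 200 0.876
python3 - <<'E'
from h import *
f=cams.grab_frame('wrist'); s=r.sense(); T=R.from_euler('xyz',s['tcp_rot'])
print('cam in tool',T.inv().apply(f['xyz']-s['eef_pos']), (T.inv()*R.from_matrix(rot(f))).as_rotvec(), f['fx'])
f=cams.grab_frame('top')
c=f['color']; m=(c.min(2)>125)&False
h=cv2.cvtColor(c,cv2.COLOR_BGR2HSV)
m=(h[...,1]>95)&(h[...,0]<20); m[:,:290]=0;m[:,370:]=0;m[:200]=0;m[320:]=0
p=cont(blob(m,328,260)); print('carton rect',cv2.minAreaRect(p)); q=world(f,p,40); print(cv2.minAreaRect(q.astype(np.float32)))
for u,v in [(441,250),(458,248),(465,290),(437,296)]: print(c[v,u])
E
```

```text
t 0.2 pos [ 152.6 -605.8  230.8] F [ 0.5   0.67 -1.46] open 0.998 grip 0.0
shift [ 0.3092 -0.1982  0.031 ] turn [-8.000e-04 -3.000e-04 -6.292e-01] [ -0.  -0. -36.]
cam in tool [  77.97457597   -1.06114898 -142.3462015 ] [-0.24315768 -0.24344542  1.55779803] 421.54760270912186
carton rect ((327.5505676269531, 257.690673828125), (42.9786376953125, 82.15221405029297), 3.5763344764709473)
((523.6568603515625, 0.305816650390625), (84.08146667480469, 163.1230010986328), 85.37244415283203)
[114 128 140]
[114 128 141]
[113 126 138]
[58 65 71]
```

>>> {"op": "send_rows", "data": {
  "targets": [0.04, -0.025, 0, 0, 0, -0.1, 1, 0.08, -0.05, 0, 0, 0, -0.2, 1, 0.12, -0.077, 0, 0, 0, -0.3, 1, 0.16, -0.1, 0, 0, 0, -0.4, 1, 0.2, -0.13, 0, 0, 0, -0.5, 1, 0.24, -0.155, 0, 0, 0, -0.6, 1, 0.28, -0.18, 0, 0, 0, -0.629, 1, 0.3, -0.19, 0.01, 0, 0, -0.629, 1, 0.309, -0.198, 0.02, 0, 0, -0.629, 1, 0.309, -0.198, 0.03, 0, 0, -0.629, 1, 0.309, -0.198, 0.03, 0, 0, -0.629, 1]
}}

```text
clock: 1.22
eef_pos: [404.0, -336.5, 199.5]
tcp_rot: [-3.139, 0.0, 0.879]
contact_force: [0.2, -0.1, -1.2]
opening: 0.999
grasp_force: 0.0
```

```bash
python3 - <<'E'
from h import *
f=cams.grab_frame('wrist'); save(f,'w1'); print(r.sense()['eef_pos'],f['xyz'])
print(proj(f,(404,-338,80)))
E
```

```text
[ 403.58308132 -337.78048695  200.42230112] [ 453.82365766 -275.71688828  341.96614537]
(np.float64(318.8955242543792), np.float64(221.4009382702104))
```

View pics/w1.png

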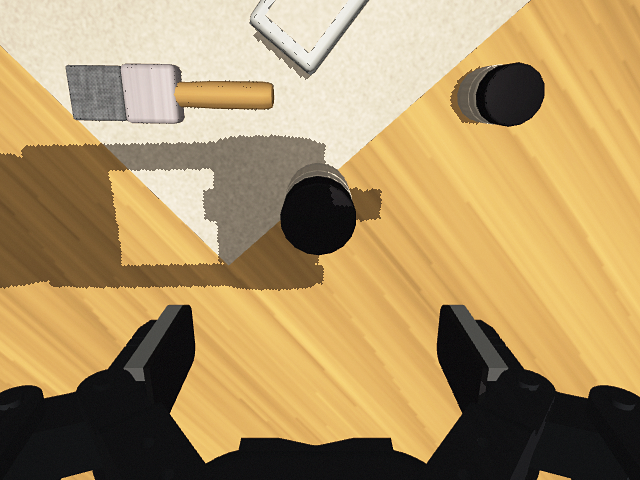

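The wrist view shows the jar's cap centred near (318,216) between the fingers, with the brush well clear.

```bash
python3 - <<'E'
from h import *
from go import go
f=cams.grab_frame('wrist'); 
print(cap(f,318,230,80,25,45))
c,_,_=cap(f,318,230,80,25,45)
go(c[0],c[1],43,0.876); go(404.2,-338,43,0.876)
E
```

```text
(array([ 405.21238977, -335.45060639]), np.float64(0.47625842093787957), 112)
t 1.3167 pos [ 403.5 -338.8  201.2] F [-0.02  0.04  0.34] open 1.001 grip 0.0
shift [ 0.0037 -0.0007  0.1582] turn [-0.0009  0.0004  0.0003] [-0.1  0.   0. ]
t 1.3167 pos [ 403.5 -338.8  201.2] F [-0.02  0.04  0.34] open 1.001 grip 0.0
shift [0.0011 0.0002 0.1582] turn [-0.0009  0.0004  0.0003] [-0.1  0.   0. ]
```

>>> {"op": "send_rows", "data": {
  "targets": [0.0025, 0, 0.03, 0, 0, 0, 1, 0.0025, 0, 0.06, 0, 0, 0, 1, 0.0025, 0, 0.09, 0, 0, 0, 1, 0.0025, 0, 0.12, 0, 0, 0, 1, 0.0025, 0, 0.145, 0, 0, 0, 1, 0.0025, 0, 0.158, 0, 0, 0, 1, 0.0025, 0, 0.158, 0, 0, 0, 0.6, 0.0025, 0, 0.158, 0, 0, 0, 0.3, 0.0025, 0, 0.158, 0, 0, 0, 0.1, 0.0025, 0, 0.158, 0, 0, 0, -0.1, 0.0025, 0, 0.158, 0, 0, 0, -0.3, 0.0025, 0, 0.158, 0, 0, 0, -0.5],
  "grip_force": 35
}}

```text
clock: 2.32
eef_pos: [406.2, -337.7, 44.7]
tcp_rot: [3.139, 0.0, 0.876]
contact_force: [-2.4, -1.3, 7.2]
opening: 0.573
grasp_force: 37.3
```

>>> {"op": "send_rows", "data": {
  "targets": [0, 0, 0, 0, 0, 0, -1, 0, 0, 0, 0, 0, 0, -1, 0, 0, 0, 0, 0, 0, -1, 0, 0, 0, 0, 0, 0, -1]
}}

```text
clock: 2.65
eef_pos: [406.2, -337.7, 44.7]
tcp_rot: [3.139, 0.001, 0.876]
contact_force: [-3.4, -2.6, 8.7]
opening: 0.574
grasp_force: 37.3
```

>>> {"op": "send_rows", "data": {
  "targets": [0, 0, -0.005, 0, 0, 0, -1, 0, 0, -0.02, 0, 0, 0, -1, 0, 0, -0.05, 0, 0, 0, -1, 0, 0, -0.08, 0, 0, 0, -1, 0, 0, -0.11, 0, 0, 0, -1, 0, 0, -0.14, 0, 0, 0, -1, 0, 0, -0.155, 0, 0, 0, -1, 0, 0, -0.155, 0, 0, 0, -1, 0, 0, -0.155, 0, 0, 0, -1]
}}

```text
clock: 3.4
eef_pos: [405.7, -336.6, 198.8]
tcp_rot: [3.14, -0.0, 0.876]
contact_force: [-0.4, 0.5, -4.0]
opening: 0.573
grasp_force: 37.7
```

```bash
python3 go.py 510.5 325.5 180 2.14; python3 - <<'E'
from h import *
f=cams.grab_frame('top'); s=r.sense(); print(s['eef_pos'], s['contact_force'])
z=s['eef_pos'][2]-44.7+80
u,v=proj(f,(s['eef_pos'][0],s['eef_pos'][1],z-5)); print(u,v,f['color'][int(v),int(u)])
save(f,'t2')
E
```

```text
t 3.4 pos [ 405.7 -336.6  198.8] F [-0.37  0.47 -3.98] open 0.573 grip 37.7
shift [ 0.5757 -0.3434  0.0183] turn [ 1.400e-03  8.000e-04 -1.264e+00] [  0.1   0.  -72.4]
[ 404.99801124 -336.06685936  197.52642202] [ 0.44085655  0.74738956 -3.20507769]
540.6050425293773 312.6736130009388 [5 4 5]
```

>>> {"op": "send_rows", "data": {
  "targets": [0.015, -0.009, 0, 0, 0, -0.03, -1, 0.04, -0.024, 0, 0, 0, -0.09, -1, 0.07, -0.042, 0, 0, 0, -0.15, -1, 0.1, -0.06, 0, 0, 0, -0.22, -1, 0.13, -0.078, 0, 0, 0, -0.29, -1, 0.16, -0.095, 0, 0, 0, -0.36, -1, 0.19, -0.113, 0, 0, 0, -0.43, -1, 0.22, -0.131, 0, 0, 0, -0.5, -1, 0.25, -0.149, 0, 0, 0, -0.56, -1, 0.28, -0.167, 0, 0, 0, -0.62, -1, 0.305, -0.182, 0, 0, 0, -0.68, -1, 0.32, -0.191, 0, 0, 0, -0.72, -1]
}}

```text
clock: 4.45
eef_pos: [462.7, 34.2, 196.4]
tcp_rot: [-3.138, -0.001, 1.6]
contact_force: [0.5, 0.7, -3.5]
opening: 0.577
grasp_force: 37.7
```

```bash
python3 go.py 510.5 325.5 180 2.14
```

```text
t 4.45 pos [462.7  34.2 196.4] F [ 0.48  0.66 -3.48] open 0.577 grip 37.7
shift [0.2898 0.0565 0.0164] turn [-0.0029 -0.0015 -0.5396] [ -0.2  -0.1 -30.9]
```

>>> {"op": "send_rows", "data": {
  "targets": [0.015, 0.003, 0, 0, 0, -0.04, -1, 0.045, 0.009, 0, 0, 0, -0.1, -1, 0.08, 0.016, 0, 0, 0, -0.17, -1, 0.115, 0.022, 0, 0, 0, -0.24, -1, 0.15, 0.029, 0, 0, 0, -0.31, -1, 0.185, 0.036, 0, 0, 0, -0.38, -1, 0.22, 0.043, 0, 0, 0, -0.45, -1, 0.25, 0.049, 0.004, 0, 0, -0.5, -1, 0.275, 0.054, 0.01, 0, 0, -0.54, -1, 0.288, 0.056, 0.016, 0, 0, -0.54, -1, 0.29, 0.0565, 0.016, 0, 0, -0.54, -1, 0.29, 0.0565, 0.016, 0, 0, -0.54, -1]
}}

```text
clock: 5.45
eef_pos: [511.7, 322.3, 180.1]
tcp_rot: [-3.137, 0.0, 2.136]
contact_force: [-0.3, -0.6, -3.6]
opening: 0.575
grasp_force: 37.7
```

```bash
python3 - <<'E'
from h import *
a=np.zeros((300,800,3),np.uint8)
f=cams.grab_frame('top'); g=cams.grab_frame('side'); w=cams.grab_frame('wrist')
a[:,:400]=cv2.resize(w['color'],(400,300)); 
a[:,400:600]=cv2.resize(f['color'][200:350,90:190],(200,300)); a[:,600:]=cv2.resize(g['color'][50:200,210:310],(200,300))
cv2.imwrite('pics/pan1.png',a)
s=r.sense();print(s['eef_pos'],s['tcp_rot'],s['contact_force'], proj(w,(510.5,325.5,72)))
h=cv2.cvtColor(w['color'],cv2.COLOR_BGR2HSV)
E
```

```text
[512.66441078 321.31992834 181.89849362] [-3.14023511e+00  2.95073581e-04  2.13440757e+00] [-0.11790761 -0.09407613 -3.46160662] (np.float64(316.7870107732228), np.float64(218.15983259871922))
```

View pics/pan1.png

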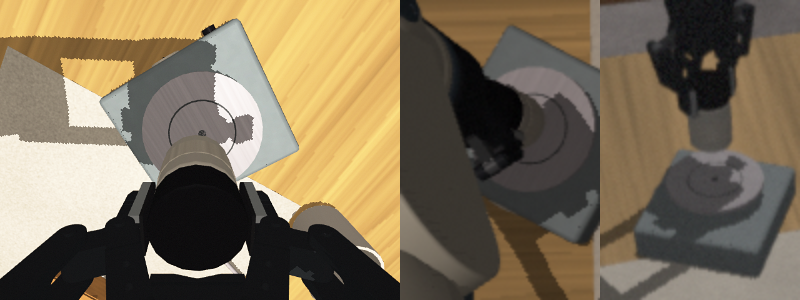

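The wrist panel shows the pan's centre dot at about (201,132), which is full-frame (322,211), with the ring around it. The jar is held upright with its cap's centre column near 198 (full-frame 317).

```bash
python3 - <<'E'
from h import *
from go import go
res=[]
for k in range(3):
    w=cams.grab_frame('wrist'); s=r.sense(); c=w['color'].max(2)
    if k==0:
        sub=c[200:224,308:336]; print('dot min',sub.min()); v,u=np.nonzero(sub<sub.min()+30); u0,v0=u.mean()+308,v.mean()+200; print(u0,v0,len(u))
    res.append(onplane(w,u0,v0,72)); 
    P=proj(w,(s['eef_pos'][0],s['eef_pos'][1],s['eef_pos'][2]+35)); print('tcp col at cap top',P, s['eef_pos'])
print(np.array(res))
# cap column extents
m=blob(c<25,317,330); 
row=[ (y,np.nonzero(c[y,200:440]<40)[0][[0,-1]]+200) for y in (275,285,295)]; print(row)
p=np.mean(res,0); go(p[0],p[1],150,2.14)
E
```

```text
dot min 38
322.27659574468083 212.59574468085106 47
tcp col at cap top (np.float64(315.60529263886684), np.float64(370.07038261011235)) [512.87756848 321.40774657 182.24346405]
tcp col at cap top (np.float64(315.69711071288884), np.float64(369.59380270779207)) [513.06465647 321.578622   182.51205245]
tcp col at cap top (np.float64(315.50939821539214), np.float64(369.1757964850057)) [513.14583534 321.72677209 182.60846997]
[[511.91891397 330.2685467   72.        ]
 [512.28221922 330.32623949  72.        ]
 [512.53339604 330.46493927  72.        ]]
[(275, array([276, 355])), (285, array([263, 367])), (295, array([241, 390]))]
t 5.75 pos [513.1 321.7 182.6] F [ 0.5   0.24 -3.49] open 0.575 grip 37.7
shift [0.0078 0.0038 0.0326] turn [ 0.0002  0.0001 -0.0056] [ 0.   0.  -0.3]
```

```bash
python3 go.py 511.5 327.5 130 2.14
```

```text
t 5.75 pos [513.1 321.7 182.6] F [ 0.5   0.24 -3.49] open 0.575 grip 37.7
shift [0.0058 0.0017 0.0526] turn [ 0.0002  0.0001 -0.0056] [ 0.   0.  -0.3]
```

>>> {"op": "send_rows", "data": {
  "targets": [0.003, 0.001, 0.005, 0, 0, 0, -1, 0.006, 0.0017, 0.015, 0, 0, 0, -1, 0.006, 0.0017, 0.027, 0, 0, 0, -1, 0.006, 0.0017, 0.04, 0, 0, 0, -1, 0.006, 0.0017, 0.05, 0, 0, 0, -1, 0.006, 0.0017, 0.0526, 0, 0, 0, -1, 0.006, 0.0017, 0.0526, 0, 0, 0, -1, 0.006, 0.0017, 0.0526, 0, 0, 0, -1]
}}

```text
clock: 6.42
eef_pos: [511.3, 328.8, 129.4]
tcp_rot: [-3.141, -0.0, 2.136]
contact_force: [-0.4, 0.1, -3.5]
opening: 0.576
grasp_force: 37.7
```

```bash
python3 - <<'E'
from h import *
a=np.zeros((400,800,3),np.uint8)
g=cams.grab_frame('side'); w=cams.grab_frame('wrist'); f=cams.grab_frame('top')
save(g,'s3');save(w,'w3');save(f,'t3')
a[:,:400]=cv2.resize(w['color'][120:360,200:440],(400,400)); a[:,400:]=cv2.resize(g['color'][90:190,220:320],(400,400),interpolation=cv2.INTER_CUBIC)
cv2.imwrite('pics/pan2.png',a)
s=r.sense();p=s['eef_pos'];print(p)
for n,F in (('w',w),('g',g),('f',f)): print(n,proj(F,(p[0],p[1],p[2]-44.7)),proj(F,(p[0],p[1],72)))
E
```

```text
[511.67512818 329.00553531 130.2990435 ]
w (np.float64(315.58954365559936), np.float64(265.71483639481363)) (np.float64(315.58454407072924), np.float64(255.2845506924475))
g (np.float64(266.3976034356499), np.float64(135.10218893545294)) (np.float64(266.79543761375044), np.float64(139.5869192429837))
f (np.float64(152.84937120734588), np.float64(263.5192963430474)) (np.float64(155.1832144560824), np.float64(264.3360727619403))
```

View pics/pan2.png

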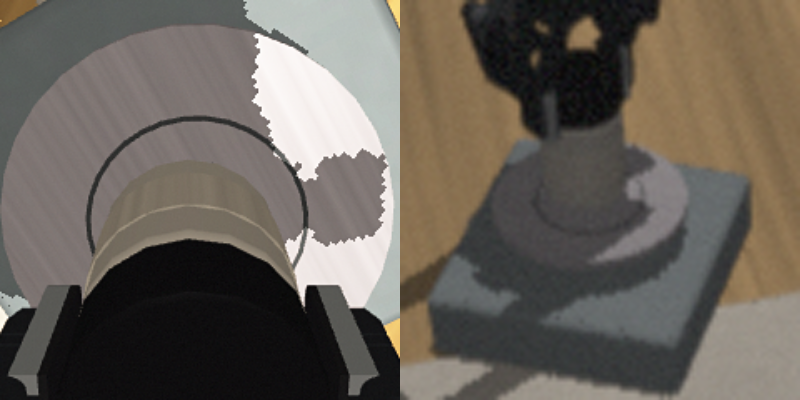

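The wrist panel shows the dark ring running from about crop (88,215) over (195,117) to (308,215), so it sits slightly right of the jar. In the side panel the pan spans 491–688 and the jar bottom 540–625, again with the jar slightly left of centre.

```bash
python3 - <<'E'
from h import *
w=cams.grab_frame('wrist'); s=r.sense(); p=s['eef_pos']
c=np.array([(88,215),(308,215),(195,117),(112,160),(275,155)])*.6+np.array([200,120])
P=world(w,c,72); q=least_squares(lambda x:np.linalg.norm(P-x,axis=1)-34,p[:2]); print('ring',q.x,q.fun.round(1),'tcp',p)
d=np.append(q.x,p[2])-p; print('tool shift',R.from_euler('xyz',s['tcp_rot']).inv().apply(d))
g=cams.grab_frame('side'); C=np.array([(491,205),(688,200),(590,270),(530,256),(650,255)],float); C=(C-[400,0])/4+[220,90]
P=world(g,C,72); q=least_squares(lambda x:np.linalg.norm(P-x,axis=1)-60,p[:2]); print('pan in side',q.x,q.fun.round(1))
J=[(541,(541-400)/4+220),(625,(625-400)/4+220)]; m=np.mean([j[1] for j in J]); z=p[2]-44.7+15
print('jar col obs',m,'pred',proj(g,(p[0],p[1],z)))
f=cams.grab_frame('top'); print('pan in top', onplane(f,155.7,264.3,72))
E
```

```text
ring [513.72915532 328.80185177] [-0.4  0.1  1.1 -0.4 -1.1] tcp [511.64262098 328.98162185 130.33605713]
tool shift [-1.2690029   1.66600447  0.00188482]
pan in side [512.55362796 321.93100322] [ 0.7 -0.6  0.9 -1.6  0.5]
jar col obs 265.75 pred (np.float64(265.9388508741519), np.float64(130.06912748836587))
pan in top [511.72672964 328.02477063  72.        ]
```

>>> {"op": "send_rows", "data": {
  "targets": [-0.0005, 0.0005, 0.003, 0, 0, 0, -1, -0.0012, 0.001, 0.006, 0, 0, 0, -1, -0.0012, 0.001, 0.009, 0, 0, 0, -1, -0.0012, 0.001, 0.011, 0, 0, 0, -1, -0.0012, 0.001, 0.0125, 0, 0, 0, -1, -0.0012, 0.001, 0.0135, 0, 0, 0, -1, -0.0012, 0.001, 0.0145, 0, 0, 0, -1, -0.0012, 0.001, 0.0155, 0, 0, 0, -1, -0.0012, 0.001, 0.0165, 0, 0, 0, -1, -0.0012, 0.001, 0.017, 0, 0, 0, -1, -0.0012, 0.001, 0.017, 0, 0, 0, -1, -0.0012, 0.001, 0.017, 0, 0, 0, -1]
}}

```text
clock: 7.72
eef_pos: [512.7, 328.3, 112.8]
tcp_rot: [-3.142, -0.0, 2.136]
contact_force: [-0.1, -0.4, -1.3]
opening: 0.575
grasp_force: 37.7
```

>>> {"op": "send_rows", "data": {
  "targets": [0, 0, 0.001, 0, 0, 0, -1, 0, 0, 0.002, 0, 0, 0, -1, 0, 0, 0.0025, 0, 0, 0, -1, 0, 0, 0.0025, 0, 0, 0, -1, 0, 0, 0.0025, 0, 0, 0, -1]
}}

```text
clock: 8.13
eef_pos: [512.8, 328.3, 110.2]
tcp_rot: [3.141, 0.0, 2.136]
contact_force: [-0.6, -0.8, -1.1]
opening: 0.578
grasp_force: 37.8
```

>>> {"op": "send_rows", "data": {
  "targets": [0, 0, 0, 0, 0, 0, -1, 0, 0, 0, 0, 0, 0, -1]
}}

```text
clock: 8.3
eef_pos: [512.8, 328.3, 110.2]
tcp_rot: [3.141, -0.0, 2.136]
contact_force: [-1.0, -1.0, -0.9]
opening: 0.576
grasp_force: 37.8
```

```bash
python3 - <<'E'
from h import *
for i in range(3):
    cams.grab_frame('side'); s=r.sense(); print(s['eef_pos'].round(1),s['contact_force'].round(2))
E
```

```text
[512.8 328.3 110.2] [-0.57 -0.62 -0.53]
[512.8 328.3 110.2] [-0.62 -1.52  0.92]
[512.8 328.3 110.2] [-1.19 -0.53 -0.39]
```

>>> {"op": "send_rows", "data": {
  "targets": [0, 0, 0.0005, 0, 0, 0, 0.12, 0, 0, 0.0005, 0, 0, 0, 0.17, 0, 0, 0.0005, 0, 0, 0, 0.22, 0, 0, 0.0005, 0, 0, 0, 0.3, 0, 0, 0.0005, 0, 0, 0, 0.5, 0, 0, 0.0005, 0, 0, 0, 0.8, 0, 0, 0.0005, 0, 0, 0, 1, 0, 0, 0.0005, 0, 0, 0, 1, 0, 0, -0.01, 0, 0, 0, 1, 0, 0, -0.03, 0, 0, 0, 1, 0, 0, -0.055, 0, 0, 0, 1, 0, 0, -0.065, 0, 0, 0, 1],
  "grip_force": 20
}}

```text
clock: 9.45
eef_pos: [514.0, 329.1, 178.8]
tcp_rot: [3.138, -0.0, 2.136]
contact_force: [1.7, -0.5, 1.3]
opening: 1.0
grasp_force: 0.0
```

>>> {"op": "send_rows", "data": {
  "targets": [-0.02, 0, -0.015, 0, 0, 0, 1, -0.04, 0, -0.03, 0, 0, 0, 1, -0.06, 0, -0.04, 0, 0, 0, 1, -0.06, 0, -0.04, 0, 0, 0, 1]
}}

```text
clock: 9.78
eef_pos: [547.5, 275.9, 218.1]
tcp_rot: [3.137, 0.002, 2.134]
contact_force: [0.1, -0.4, 0.3]
opening: 1.003
grasp_force: 0.0
```

```bash
python3 - <<'E'
from h import *
a=np.zeros((400,800,3),np.uint8)
g=cams.grab_frame('side'); w=cams.grab_frame('wrist'); 
save(g,'s4');save(w,'w4')
a[:,:530]=cv2.resize(w['color'],(530,400)); a[:,530:]=cv2.resize(g['color'][70:190,220:301],(270,400),interpolation=cv2.INTER_CUBIC)
cv2.imwrite('pics/pan3.png',a)
s=r.sense();print(s['eef_pos'],s['clock'],s['contact_force'])
E
```

```text
[545.20950892 277.32116248 215.7061777 ] 9.8833 [0.68707773 0.24798624 0.19702128]
```

View pics/pan3.png

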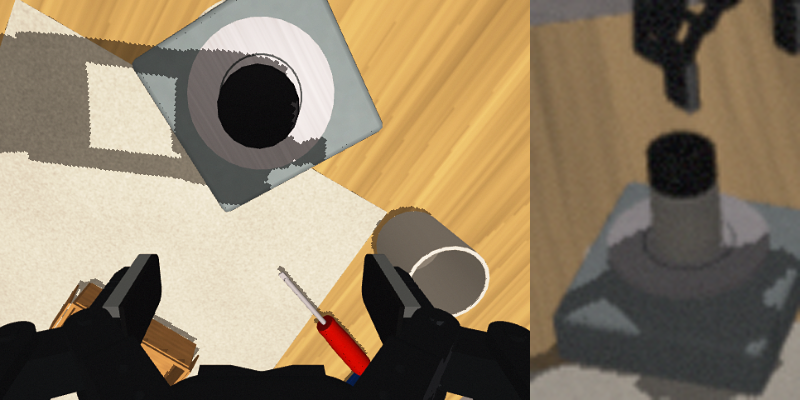

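The jar stands upright on the pan, cap centre at panel (259,106). The pan circle spans x 187–335 and y 17–170, and the ring's arc shows at the cap's upper right.

```bash
python3 - <<'E'
from h import *
w=cams.grab_frame('wrist'); s=r.sense(); p=s['eef_pos']
def fit(c,z,rad,o): 
    P=world(w,np.array(c)*(640/530),z); q=least_squares(lambda x:np.linalg.norm(P-x,axis=1)-rad,P.mean(0)); print(q.x,q.fun.round(1)); return q.x
a=fit([(187,93),(335,95),(260,170),(200,57),(322,57)],65,60,0)
ring=fit([(262,54),(290,66),(301,92),(222,80),(238,62)],65,34,0)
print(cap(w,259*1.2075,110*1.2075,145,25,45))
E
```

```text
[513.00738513 328.33062614] [ 0.3  0.3 -1.6 -1.5 -1.5]
[511.78509511 329.30238763] [ 0.2  0.5 -0.6  0.1 -0.7]
(array([511.6512597 , 329.21339227]), np.float64(0.4187762234657574), 153)
```

```bash
python3 go.py 512.3 328.7 109.7 2.136
```

```text
t 9.9333 pos [544.5 277.6 215. ] F [-0.05 -0.23 -0.54] open 1.003 grip 0.0
shift [6.030e-02 1.000e-04 1.054e-01] turn [-0.0001 -0.0004 -0.0009] [-0.  -0.  -0.1]
```

>>> {"op": "send_rows", "data": {
  "targets": [0.02, 0, 0.01, 0, 0, 0, 1, 0.045, 0, 0.02, 0, 0, 0, 1, 0.06, 0, 0.03, 0, 0, 0, 1, 0.06, 0, 0.045, 0, 0, 0, 1, 0.06, 0, 0.07, 0, 0, 0, 1, 0.06, 0, 0.095, 0, 0, 0, 1, 0.06, 0, 0.105, 0, 0, 0, 1, 0.06, 0, 0.105, 0, 0, 0, 0.6, 0.06, 0, 0.105, 0, 0, 0, 0.35, 0.06, 0, 0.105, 0, 0, 0, 0.2, 0.06, 0, 0.105, 0, 0, 0, 0.1, 0.06, 0, 0.105, 0, 0, 0, 0],
  "grip_force": 35
}}

```text
clock: 10.93
eef_pos: [513.3, 328.7, 111.5]
tcp_rot: [3.14, -0.0, 2.136]
contact_force: [-1.4, 0.9, -0.2]
opening: 0.572
grasp_force: 36.6
```

>>> {"op": "send_rows", "data": {
  "targets": [0, 0, 0, 0, 0, 0, -0.5, 0, 0, 0, 0, 0, 0, -1, 0, 0, 0, 0, 0, 0, -1, 0, 0, 0, 0, 0, 0, -1, 0, 0, -0.005, 0, 0, 0, -1, 0, 0, -0.015, 0, 0, 0, -1, 0, 0, -0.035, 0, 0, 0, -1, 0, 0, -0.06, 0, 0, 0, -1, 0, 0, -0.085, 0, 0, 0, -1, 0, 0, -0.1, 0, 0, 0, -1, 0, 0, -0.1, 0, 0, 0, -1]
}}

```text
clock: 11.85
eef_pos: [514.2, 329.1, 214.3]
tcp_rot: [3.136, 0.0, 2.136]
contact_force: [1.2, 0.5, -3.3]
opening: 0.574
grasp_force: 37.4
```

```bash
python3 go.py 420 0 215 1.5708
```

```text
t 11.85 pos [514.2 329.1 214.3] F [ 1.17  0.48 -3.28] open 0.574 grip 37.4
shift [-0.2275 -0.2557 -0.002 ] turn [ 0.0051 -0.0013  0.565 ] [ 0.3 -0.1 32.4]
```

>>> {"op": "send_rows", "data": {
  "targets": [-0.012, -0.007, 0, 0, 0, 0.03, -1, -0.036, -0.022, 0, 0, 0, 0.08, -1, -0.066, -0.04, 0, 0, 0, 0.13, -1, -0.098, -0.059, 0, 0, 0, 0.18, -1, -0.13, -0.079, 0, 0, 0, 0.23, -1, -0.162, -0.098, 0, 0, 0, 0.28, -1, -0.194, -0.117, 0, 0, 0, 0.33, -1, -0.226, -0.137, 0, 0, 0, 0.38, -1, -0.258, -0.156, 0, 0, 0, 0.43, -1, -0.29, -0.175, 0, 0, 0, 0.48, -1, -0.318, -0.192, 0, 0, 0, 0.53, -1, -0.34, -0.206, 0, 0, 0, 0.565, -1]
}}

```text
clock: 12.85
eef_pos: [518.9, -72.1, 208.7]
tcp_rot: [-3.139, 0.0, 1.566]
contact_force: [-0.2, 0.4, -3.1]
opening: 0.572
grasp_force: 37.3
```

>>> {"op": "send_rows", "data": {
  "targets": [0, 0, 0, 0, 0, 0, -1, 0, 0, 0, 0, 0, 0, -1, 0, 0, 0, 0, 0, 0, -1]
}}

```text
clock: 13.1
eef_pos: [519.6, -69.2, 209.1]
tcp_rot: [-3.139, -0.001, 1.57]
contact_force: [0.6, 0.0, -3.5]
opening: 0.576
grasp_force: 37.3
```

```bash
python3 - <<'E'
from h import *
w=cams.grab_frame('wrist'); save(w,'w5'); s=r.sense(); print(s['eef_pos'],s['tcp_rot'],proj(w,(523,0,4)))
E
```

```text
[519.89499649 -68.73183791 209.34124559] [-3.13979437e+00 -5.08727534e-04  1.57083003e+00] (np.float64(320.8294330987288), np.float64(105.61736844811894))
```

View pics/w5.png

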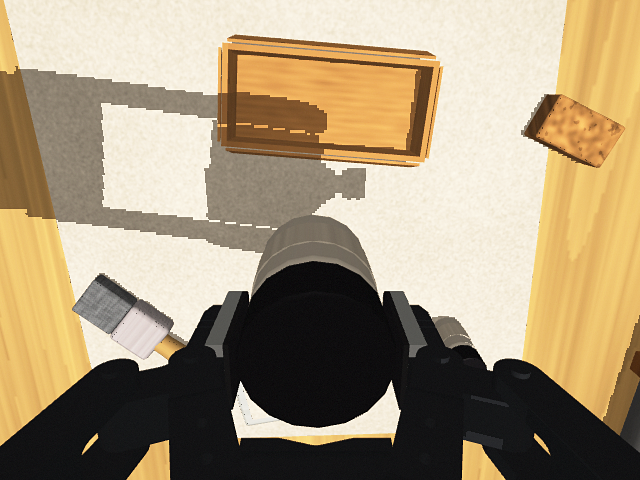

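The wrist view shows the carton's rim with outer corners near (221,46), (441,62), (427,165) and (219,148). The floor lies inside about (237,55), (416,67), (406,153) and (229,145). The held jar is upright, with nothing in the way.

```bash
python3 - <<'E'
from h import *
w=cams.grab_frame('wrist'); s=r.sense(); print(s['eef_pos'].round(1))
def rep(n,c,z):
    P=world(w,c,z); m=P.mean(0); ux=(P[1]-P[0]+P[2]-P[3]); print(n,'centre',m.round(1),'yaw',np.degrees(np.arctan2(ux[1],ux[0])).round(2),'len',[np.linalg.norm(P[i]-P[(i+1)%4]).round(1) for i in range(4)])
rep('outer40',[(221,46),(441,62),(427,165),(219,148)],40)
rep('floor',[(237,55),(416,67),(406,153),(229,145)],4)
c=w['color'].astype(int)
# profiles across long axis mid-row and columns
for a,b in (((205,95),(250,98)),((395,110),(455,115)),((345,30),(343,70)),((345,130),(345,175))):
    n=max(abs(b[0]-a[0]),abs(b[1]-a[1])); L=[(round(a[0]+(b[0]-a[0])*t/n),round(a[1]+(b[1]-a[1])*t/n)) for t in range(n+1)]
    print(a,b,' '.join('%d/%d'%(c[y,x,2],c[y,x,0]) for x,y in L))
E
```

```text
[520.2 -68.5 209.6]
outer40 centre [5.277e+02 5.000e-01] yaw -4.3 len [np.float64(151.4), np.float64(71.3), np.float64(153.8), np.float64(69.3)]
floor centre [ 5.244e+02 -1.000e-01] yaw -3.1 len [np.float64(138.0), np.float64(66.1), np.float64(144.9), np.float64(68.9)]
(205, 95) (250, 98) 148/118 146/116 141/113 152/121 151/120 151/120 149/118 150/116 147/118 146/119 147/119 142/117 137/78 130/41 132/44 95/32 137/63 132/43 132/45 133/45 133/45 133/44 91/30 93/32 94/34 88/30 88/31 90/32 92/31 87/31 80/28 119/40 127/46 125/43 127/43 124/43 124/42 126/46 122/45 118/40 120/41 118/40 119/42 119/41 119/42 120/42
(395, 110) (455, 115) 237/96 239/93 238/95 240/93 240/95 238/93 238/94 239/93 238/93 239/94 238/94 236/93 237/92 239/91 246/93 126/42 127/43 129/45 129/44 123/43 81/29 87/31 91/32 91/32 92/33 88/30 92/32 90/34 96/34 91/34 81/29 251/97 242/96 239/93 239/92 243/97 218/77 119/40 242/93 238/86 243/161 247/233 246/222 246/222 247/225 247/226 247/226 246/224 247/226 249/227 249/229 248/229 248/226 247/226 247/226 247/225 247/227 247/224 247/226 247/226 248/228
(345, 30) (343, 70) 248/227 246/224 245/220 244/217 243/215 242/214 245/222 247/225 248/225 246/224 243/215 242/213 241/213 246/221 234/186 127/44 127/41 133/44 130/41 226/80 240/92 242/91 203/105 168/112 243/90 241/95 239/93 239/92 240/92 250/97 143/49 86/31 84/31 126/42 246/95 242/94 239/93 235/90 232/85 228/83 227/83
(345, 130) (345, 175) 239/92 241/97 241/96 240/92 237/91 236/86 236/89 240/96 241/96 240/91 239/95 238/92 237/91 241/95 246/101 237/89 102/37 100/35 104/35 104/37 97/35 223/80 244/98 240/94 239/92 241/92 231/102 134/120 247/100 248/102 234/84 117/35 155/78 255/239 248/226 246/224 247/226 249/228 255/236 148/115 144/114 149/118 145/116 139/111 142/113 146/117
```

```bash
python3 - <<'E'
from h import *
w=cams.grab_frame('wrist'); s=r.sense()
L=np.log(w['color'][...,2].astype(float)+5)
def edge(y0,sgn):
    pts=[]
    for x in range(245,408,3):
        g=y0+.075*(x-345); ys=np.arange(int(g)-4,int(g)+6); d=sgn*(L[ys+1,x]-L[ys-1,x]); 
        if d.max()>.25: pts.append((x,ys[d.argmax()]))
    return np.array(pts)
def fit(p,z):
    P=world(w,p,z); vx,vy,x0,y0=cv2.fitLine(P.astype(np.float32),cv2.DIST_HUBER,0,.01,.01).ravel()
    print(len(P),'yaw',np.degrees(np.arctan(vy/vx)).round(2),'y at x=525',(y0+vy/vx*(525-x0)).round(1)); 
fit(edge(150.5,1),40); fit(edge(59.5,-1),40); fit(edge(145.5,-1),4); fit(edge(63.5,1),4)
for z,a,b,c,d in ((40,(226.5,96.3),(425.5,112.6),(344,59.5),(345,150.5)),(4,(235.5,97),(409.5,111),(344,63.5),(345,145.5))):
    P=world(w,[a,b,c,d],z); print(z,P.round(1).tolist(),'xc',(P[0]+P[1])/2,np.linalg.norm(P[1]-P[0]),'yc',(P[2]+P[3])/2)
print(s['eef_pos'].round(1))
E
```

```text
47 yaw -4.84 y at x=525 -29.2
55 yaw -4.72 y at x=525 33.0
50 yaw -4.51 y at x=525 -29.0
55 yaw -4.67 y at x=525 33.0
40 [[456.5, 8.1], [598.1, -3.0], [539.1, 32.3], [541.1, -29.9]] xc [527.30576237   2.51760821] 141.965431662167 yc [540.11943832   1.18965706]
4 [[456.3, 7.3], [594.2, -3.4], [541.4, 31.9], [543.5, -30.5]] xc [525.26872355   1.95090494] 138.36672726317636 yc [542.42804698   0.70653929]
[520.4 -68.3 209.8]
```

```bash
python3 go.py 568.6 -2.1 105 1.489
```

```text
t 13.25 pos [520.4 -68.3 209.8] F [-0.54  1.06 -3.46] open 0.579 grip 37.3
shift [0.0661 0.0484 0.1047] turn [-0.0009 -0.0003  0.0829] [-0.1 -0.   4.8]
```

>>> {"op": "send_rows", "data": {
  "targets": [0.012, 0.009, 0.005, 0, 0, 0.02, -1, 0.03, 0.022, 0.02, 0, 0, 0.05, -1, 0.05, 0.036, 0.04, 0, 0, 0.083, -1, 0.062, 0.045, 0.06, 0, 0, 0.083, -1, 0.066, 0.0484, 0.08, 0, 0, 0.083, -1, 0.066, 0.0484, 0.095, 0, 0, 0.083, -1, 0.066, 0.0484, 0.103, 0, 0, 0.083, -1, 0.066, 0.0484, 0.105, 0, 0, 0.083, -1, 0.066, 0.0484, 0.105, 0, 0, 0.083, -1, 0.066, 0.0484, 0.105, 0, 0, 0.083, -1]
}}

```text
clock: 14.08
eef_pos: [569.6, -3.1, 106.0]
tcp_rot: [3.141, -0.0, 1.488]
contact_force: [0.3, 0.1, -3.7]
opening: 0.578
grasp_force: 37.3
```

```bash
python3 go.py 568.6 -2.1 60 1.489; python3 - <<'E'
from h import *
a=np.zeros((450,800,3),np.uint8)
g=cams.grab_frame('side'); w=cams.grab_frame('wrist'); f=cams.grab_frame('top')
save(g,'s6');save(w,'w6');save(f,'t6')
a[:,:400]=cv2.resize(w['color'][60:330,200:440],(400,450)); a[:,400:]=cv2.resize(g['color'][170:283,255:355],(400,450),interpolation=cv2.INTER_CUBIC)
cv2.imwrite('pics/car1.png',a); p=r.sense()['eef_pos']; print(p)
for n,F in (('w',w),('g',g)): print(n,[np.round(proj(F,q),1).tolist() for q in ((p[0],p[1],p[2]-46),(p[0],p[1],p[2]+34.5),(526.7,1.3,40))])
E
```

```text
t 14.0833 pos [569.6  -3.1 106. ] F [ 0.34  0.12 -3.7 ] open 0.578 grip 37.3
shift [ 0.0009 -0.0011  0.046 ] turn [ 0.001  -0.0001 -0.0011] [ 0.1 -0.  -0.1]
[569.81939239  -3.36270424 106.27597199]
w [[316.3, 264.5], [317.2, 368.2], [234.1, 247.8]]
g [[322.8, 237.0], [323.1, 210.0], [302.4, 245.4]]
```

View pics/car1.png

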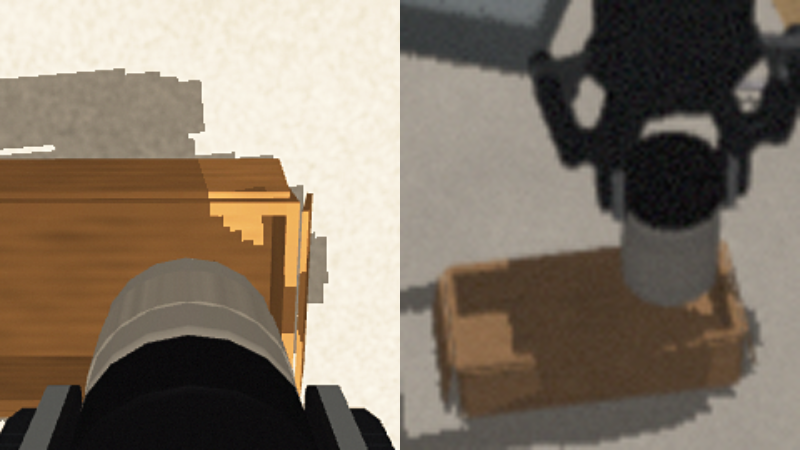

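The wrist panel shows the carton's far end: end rim's inner edge near crop x 285, outer near 297, long far rim's inner edge near crop y 202. The side panel shows the jar upright above the carton's right end.

```bash
python3 - <<'E'
from h import *
w=cams.grab_frame('wrist'); s=r.sense(); p=s['eef_pos']; 
C=lambda x,y:(200+x/1.6667,60+y/1.6667)
ax=np.array([.9966,-.0819]); ay=np.array([.0819,.9966])
for n,x,y,z in (('end rim inner',285,230,40),('end rim outer',297,260,40),('floor end',264,240,4),('far rim inner',230,202,40),('far rim outer',230,192,40)):
    q=onplane(w,*C(x,y),z)[:2]; d=q-p[:2]; print(n,q.round(1),'rel along',(d@ax).round(1),'across',(d@ay).round(1))
c=w['color'][...,2].astype(int)
print(c[195,350:385].tolist()); print(c[205,350:385].tolist()); print(c[160:195,335].tolist())
E
```

```text
end rim inner [599.9  22.1] rel along 28.0 across 27.8
end rim outer [603.2  12.2] rel along 32.1 across 18.3
floor end [596.4   9.8] rel along 25.5 across 15.4
far rim inner [583.8  32.1] rel along 11.1 across 36.5
far rim outer [584.   35.2] rel along 11.0 across 39.6
[241, 240, 240, 240, 240, 239, 241, 249, 128, 129, 130, 131, 134, 98, 89, 93, 96, 93, 94, 93, 87, 181, 246, 241, 240, 239, 240, 241, 244, 207, 134, 249, 244, 244, 250]
[131, 125, 250, 244, 244, 243, 245, 252, 132, 134, 136, 136, 138, 85, 90, 93, 94, 93, 92, 91, 85, 221, 242, 240, 240, 238, 238, 240, 246, 134, 203, 246, 244, 247, 205]
[139, 137, 143, 144, 132, 133, 143, 143, 139, 139, 141, 139, 140, 139, 141, 251, 245, 247, 235, 107, 100, 227, 245, 242, 242, 242, 242, 241, 242, 240, 239, 239, 241, 242, 246]
```

>>> {"op": "send_rows", "data": {
  "targets": [0.0005, -0.0003, 0.004, 0, 0, 0, -1, 0.0015, -0.0007, 0.012, 0, 0, 0, -1, 0.0015, -0.0007, 0.02, 0, 0, 0, -1, 0.0015, -0.0007, 0.028, 0, 0, 0, -1, 0.0015, -0.0007, 0.036, 0, 0, 0, -1, 0.0015, -0.0007, 0.043, 0, 0, 0, -1, 0.0015, -0.0007, 0.048, 0, 0, 0, -1, 0.0015, -0.0007, 0.051, 0, 0, 0, -1, 0.0015, -0.0007, 0.053, 0, 0, 0, -1, 0.0015, -0.0007, 0.054, 0, 0, 0, -1, 0.0015, -0.0007, 0.054, 0, 0, 0, -1]
}}

```text
clock: 15.2
eef_pos: [568.5, -1.6, 51.7]
tcp_rot: [-3.141, 0.0, 1.488]
contact_force: [-1.3, 0.2, 1.1]
opening: 0.572
grasp_force: 37.6
```

>>> {"op": "send_rows", "data": {
  "targets": [0, 0, 0.0005, 0, 0, 0, -1, 0, 0, 0.0005, 0, 0, 0, -1, 0, 0, 0.0005, 0, 0, 0, -1]
}}

```text
clock: 15.45
eef_pos: [568.5, -1.6, 51.6]
tcp_rot: [-3.141, -0.0, 1.488]
contact_force: [-4.6, -0.1, 7.7]
opening: 0.577
grasp_force: 38.4
```

>>> {"op": "send_rows", "data": {
  "targets": [0, 0, 0, 0, 0, 0, 0.12, 0, 0, 0, 0, 0, 0, 0.17, 0, 0, 0, 0, 0, 0, 0.22, 0, 0, 0, 0, 0, 0, 0.35, 0, 0, 0, 0, 0, 0, 0.5, 0, 0, 0, 0, 0, 0, 0.6, 0, 0, 0, 0, 0, 0, 0.6, 0, 0, -0.01, 0, 0, 0, 0.7, 0, 0, -0.03, 0, 0, 0, 1, 0, 0, -0.06, 0, 0, 0, 1, 0, 0, -0.1, 0, 0, 0, 1, 0, 0, -0.13, 0, 0, 0, 1],
  "grip_force": 20
}}

```text
clock: 16.45
eef_pos: [569.0, -1.7, 183.8]
tcp_rot: [3.14, -0.0, 1.488]
contact_force: [0.7, -0.1, 0.3]
opening: 0.999
grasp_force: 0.0
```

```bash
python3 go.py 480 -215 190 0.1; python3 - <<'E'
from h import *
f=cams.grab_frame('top'); g=cams.grab_frame('side'); c=f['color']
# tin top face (z=60): bright grey, low saturation, off-mat
for F,u,v in ((f,448,271),(g,312,335)):
    h=cv2.cvtColor(F['color'],cv2.COLOR_BGR2HSV); print(F['color'][int(v),int(u)],h[int(v),int(u)])
w=cams.grab_frame('wrist'); save(w,'w7')
E
```

```text
t 16.45 pos [569.   -1.7 183.8] F [ 0.68 -0.12  0.29] open 0.999 grip 0.0
shift [-0.22   -0.071  -0.0064] turn [ 1.1000e-03 -1.0000e-03  1.3878e+00] [ 0.1 -0.1 79.5]
[122 138 151] [ 17  49 151]
[147 156 163] [ 17  25 163]
```

```bash
python3 - <<'E'
from h import *
f=cams.grab_frame('top'); g=cams.grab_frame('side'); w=cams.grab_frame('wrist')
P=world(f,[(431.5,254),(456,249),(465,287.5),(441,294)],60); print(P.round(1).tolist(),P.mean(0),cv2.minAreaRect(P.astype(np.float32)))
print('jar in carton',cap(w,*[int(t) for t in proj(w,(568.5,-1.6,84))],84,25,45))
E
python3 go.py 490 -221 190 0.25
```

```text
[[523.7, -200.8], [532.6, -248.8], [457.9, -261.8], [446.3, -215.2]] [ 490.1497701  -231.65878563] ((489.4894104003906, -231.997802734375), (78.74147033691406, 48.84463119506836), 10.491846084594727)
jar in carton (array([5.66861815e+02, 2.02902899e-01]), np.float64(0.4662197830942299), 123)
t 16.75 pos [567.8  -1.6 179.9] F [ 0.17  1.15 -0.55] open 1.0 grip 0.0
shift [-0.225  -0.0593 -0.01  ] turn [-1.2000e-03  1.0000e-03  1.2378e+00] [-0.1  0.1 70.9]
```

>>> {"op": "send_rows", "data": {
  "targets": [-0.012, -0.003, -0.005, 0, 0, 0.08, 1, -0.032, -0.008, -0.01, 0, 0, 0.2, 1, -0.054, -0.014, -0.015, 0, 0, 0.32, 1, -0.077, -0.019, -0.02, 0, 0, 0.44, 1, -0.1, -0.025, -0.02, 0, 0, 0.56, 1, -0.123, -0.031, -0.02, 0, 0, 0.68, 1, -0.146, -0.036, -0.02, 0, 0, 0.8, 1, -0.169, -0.042, -0.02, 0, 0, 0.92, 1, -0.192, -0.048, -0.02, 0, 0, 1.04, 1, -0.214, -0.053, -0.02, 0, 0, 1.16, 1, -0.23, -0.057, -0.02, 0, 0, 1.26, 1, -0.236, -0.0585, -0.02, 0, 0, 1.298, 1]
}}

```text
clock: 17.75
eef_pos: [489.1, -233.6, 199.0]
tcp_rot: [-3.14, 0.003, 0.182]
contact_force: [0.6, -0.0, -0.3]
opening: 0.998
grasp_force: 0.0
```

>>> {"op": "send_rows", "data": {
  "targets": [0, 0, 0, 0, 0, 0, 1, 0, 0, 0, 0, 0, 0, 1]
}}

```text
clock: 17.92
eef_pos: [490.0, -231.8, 199.4]
tcp_rot: [-3.14, 0.002, 0.19]
contact_force: [-0.0, -0.1, 0.2]
opening: 0.999
grasp_force: 0.0
```

```bash
python3 - <<'E'
from h import *
w=cams.grab_frame('wrist'); save(w,'w8'); s=r.sense(); print(s['eef_pos'],s['tcp_rot'],proj(w,(490,-232,60)))
E
```

```text
[ 490.29471887 -231.43905672  199.65558827] [-3.14021204e+00  1.44982656e-03  1.91299065e-01] (np.float64(317.57258535496436), np.float64(210.23462828495673))
```

View pics/w8.png

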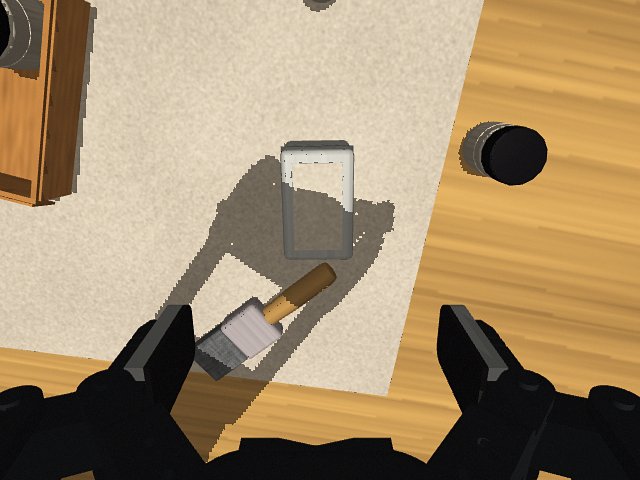

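The wrist view shows the tin's top face with corners (282,149), (354,149), (353,258) and (285,258), nearly aligned with the tool. The brush handle's tip at (330,268) is just past the tin's near end, clear of where the fingers go. The jar stands in the carton at upper left.

```bash
python3 - <<'E'
from h import *
from go import go
w=cams.grab_frame('wrist')
P=world(w,[(282,149),(354,149),(353,258.5),(284.5,258.5)],60); m=P.mean(0); l=P[0]+P[1]-P[2]-P[3]; yaw=np.arctan2(l[1],l[0])
print(P.round(1).tolist(),m,yaw,[np.linalg.norm(P[i]-P[(i+1)%4]).round(1) for i in range(4)])
go(m[0],m[1],42,yaw)
E
```

```text
[[527.1, -200.5], [536.2, -247.4], [459.8, -263.6], [450.4, -215.2]] [ 493.37385321 -231.67067467] 0.19917807284282368 [np.float64(47.7), np.float64(78.1), np.float64(49.3), np.float64(78.1)]
t 18.0167 pos [ 490.5 -231.3  199.9] F [-0.41 -0.27  0.4 ] open 0.999 grip 0.0
shift [0.0029 0.0011 0.1579] turn [-0.0011  0.0011 -0.0075] [-0.1  0.1 -0.4]
```

>>> {"op": "send_rows", "data": {
  "targets": [0.002, 0.001, 0.03, 0, 0, -0.008, 1, 0.002, 0.001, 0.06, 0, 0, -0.008, 1, 0.002, 0.001, 0.09, 0, 0, -0.008, 1, 0.002, 0.001, 0.12, 0, 0, -0.008, 1, 0.002, 0.001, 0.147, 0, 0, -0.008, 1, 0.002, 0.001, 0.162, 0, 0, -0.008, 1, 0.002, 0.001, 0.162, 0, 0, -0.008, 0.8, 0.002, 0.001, 0.162, 0, 0, -0.008, 0.55, 0.002, 0.001, 0.162, 0, 0, -0.008, 0.35, 0.002, 0.001, 0.162, 0, 0, -0.008, 0.2, 0.002, 0.001, 0.162, 0, 0, -0.008, 0, 0.002, 0.001, 0.162, 0, 0, -0.008, -0.5],
  "grip_force": 40
}}

```text
clock: 19.02
eef_pos: [494.0, -232.9, 40.3]
tcp_rot: [3.14, -0.002, 0.198]
contact_force: [0.4, 2.1, 7.1]
opening: 0.576
grasp_force: 42.4
```

>>> {"op": "send_rows", "data": {
  "targets": [0, 0, 0, 0, 0, 0, -1, 0, 0, 0, 0, 0, 0, -1, 0, 0, 0, 0, 0, 0, -1, 0, 0, -0.005, 0, 0, 0, -1, 0, 0, -0.02, 0, 0, 0, -1, 0, 0, -0.045, 0, 0, 0, -1, 0, 0, -0.075, 0, 0, 0, -1, 0, 0, -0.1, 0, 0, 0, -1, 0, 0, -0.11, 0, 0, 0, -1, 0, 0, -0.11, 0, 0, 0, -1, 0, 0, -0.11, 0, 0, 0, -1]
}}

```text
clock: 19.93
eef_pos: [492.8, -232.6, 148.6]
tcp_rot: [3.141, -0.001, 0.198]
contact_force: [0.2, -0.5, -1.5]
opening: 0.573
grasp_force: 42.0
```

```bash
python3 go.py 499.8 3.6 148 -0.082
```

```text
t 19.9333 pos [ 492.8 -232.6  148.6] F [ 0.19 -0.47 -1.52] open 0.573 grip 42.0
shift [ 0.0533 -0.2302  0.0006] turn [ 0.0004 -0.0006  0.2798] [ 0. -0. 16.]
```

>>> {"op": "send_rows", "data": {
  "targets": [0.003, -0.012, 0, 0, 0, 0.02, -1, 0.008, -0.035, 0, 0, 0, 0.05, -1, 0.015, -0.065, 0, 0, 0, 0.09, -1, 0.022, -0.095, 0, 0, 0, 0.13, -1, 0.029, -0.125, 0, 0, 0, 0.17, -1, 0.036, -0.155, 0, 0, 0, 0.21, -1, 0.043, -0.185, 0, 0, 0, 0.25, -1, 0.049, -0.21, 0, 0, 0, 0.28, -1, 0.052, -0.225, 0, 0, 0, 0.28, -1, 0.0533, -0.23, 0, 0, 0, 0.28, -1, 0.0533, -0.23, 0, 0, 0, 0.28, -1, 0.0533, -0.23, 0, 0, 0, 0.28, -1]
}}

```text
clock: 20.93
eef_pos: [499.3, 3.1, 147.6]
tcp_rot: [3.141, 0.002, -0.081]
contact_force: [0.1, 0.8, -2.2]
opening: 0.573
grasp_force: 42.0
```

```bash
python3 go.py 499.5 3.5 100 -0.082; python3 - <<'E'
from h import *
w=cams.grab_frame('wrist'); save(w,'w9'); p=r.sense()['eef_pos']; c=w['color'].astype(int)
ax=np.array([.9966,-.0819]); ay=np.array([.0819,.9966]); C=np.array([526.7,1.3])
print('jar cap',cap(w,*[int(t) for t in proj(w,(567.5,-1,84))],84,25,45))
# profile across carton at along=+12 (between jar and tin front) and +20 at z=40
for al in (10,62):
    for sg in (1,-1):
        out=[]
        for d in np.arange(25,44,1.0):
            u,v=proj(w,(*(C+al*ax+sg*d*ay),40)); out.append('%d/%d'%(c[int(round(v)),int(round(u)),2],c[int(round(v)),int(round(u)),0]) if 0<=v<480 and 0<=u<640 else '-')
        print(al,sg,' '.join(out))
E
```

```text
t 20.9333 pos [499.3   3.1 147.6] F [ 0.15  0.81 -2.22] open 0.573 grip 42.0
shift [ 0.0003 -0.0005  0.0476] turn [0.0005 0.0019 0.0007] [0.  0.1 0. ]
jar cap (array([568.03229389,  -1.5522451 ]), np.float64(0.3753967310982184), 158)
10 1 216/78 222/80 227/81 64/24 78/27 79/29 78/25 232/82 227/83 224/79 229/80 144/95 233/80 235/83 98/30 225/175 237/205 233/198 230/196
10 -1 226/81 118/39 74/26 79/27 81/30 112/36 233/84 225/82 224/80 229/81 115/104 229/79 233/83 102/31 247/219 238/207 238/206 237/207 237/205
62 1 221/79 228/83 230/83 70/24 83/26 83/27 72/25 235/83 224/80 224/81 228/79 138/89 221/75 219/77 100/32 245/218 239/208 238/208 235/203
62 -1 228/85 244/91 78/28 78/26 83/27 68/24 227/80 223/81 224/82 227/78 110/99 217/76 197/67 105/33 247/218 237/204 234/201 232/197 233/198
```

```bash
python3 - <<'E'
from h import *
w=cams.grab_frame('wrist'); p=r.sense()['eef_pos']; c=w['color'].astype(int)
ax=np.array([.9966,-.0819]); ay=np.array([.0819,.9966]); print(p)
for lat in (-12,0,12):
    o=[]
    for d in np.arange(34,52,1.0):
        u,v=proj(w,(*(p[:2]+d*ax+lat*ay),p[2]-40.3)); o.append('%d/%d'%(c[int(round(v)),int(round(u)),2],c[int(round(v)),int(round(u)),0]))
    print(lat,' '.join(o))
for sg in (1,-1):
    o=[]
    for d in np.arange(18,34,1.0):
        u,v=proj(w,(*(p[:2]+39*ax+sg*d*ay),p[2]-25)); o.append('%d/%d'%(c[int(round(v)),int(round(u)),2],c[int(round(v)),int(round(u)),0]))
    print('lat',sg,' '.join(o))
E
```

```text
[499.64478801   2.47936492 148.09579933]
-12 95/89 96/89 97/91 103/80 117/40 117/40 118/39 118/41 118/42 118/39 118/41 119/42 235/88 231/84 231/83 231/83 229/83 236/88
0 100/93 97/90 99/92 102/77 115/40 113/38 111/37 112/39 112/38 111/35 112/40 110/38 231/84 102/38 28/27 34/33 33/32 33/33
12 96/89 94/88 96/88 103/63 106/36 103/35 102/35 103/34 105/36 102/34 104/34 101/36 103/33 211/72 212/76 218/77 13/18 31/28
lat 1 95/88 95/88 95/88 96/90 96/90 92/85 230/82 118/104 227/80 111/35 244/213 236/202 233/198 233/197 236/202 238/207
lat -1 98/91 96/89 94/89 89/89 208/84 227/79 137/45 250/225 242/211 242/210 245/216 239/210 239/210 237/205 236/202 236/205
```

>>> {"op": "send_rows", "data": {
  "targets": [0.001, -0.0005, 0.008, 0, 0, 0, -1, 0.0017, -0.001, 0.02, 0, 0, 0, -1, 0.0017, -0.001, 0.035, 0, 0, 0, -1, 0.0017, -0.001, 0.048, 0, 0, 0, -1, 0.0017, -0.001, 0.059, 0, 0, 0, -1, 0.0017, -0.001, 0.068, 0, 0, 0, -1, 0.0017, -0.001, 0.076, 0, 0, 0, -1, 0.0017, -0.001, 0.083, 0, 0, 0, -1, 0.0017, -0.001, 0.089, 0, 0, 0, -1, 0.0017, -0.001, 0.094, 0, 0, 0, -1, 0.0017, -0.001, 0.097, 0, 0, 0, -1, 0.0017, -0.001, 0.098, 0, 0, 0, -1]
}}

```text
clock: 22.03
eef_pos: [501.6, 4.3, 50.3]
tcp_rot: [3.142, 0.0, -0.082]
contact_force: [-0.1, 1.1, -2.2]
opening: 0.575
grasp_force: 42.1
```

>>> {"op": "send_rows", "data": {
  "targets": [0, 0, 0.001, 0, 0, 0, -1, 0, 0, 0.002, 0, 0, 0, -1, 0, 0, 0.003, 0, 0, 0, -1, 0, 0, 0.003, 0, 0, 0, -1]
}}

```text
clock: 22.37
eef_pos: [501.8, 4.3, 47.8]
tcp_rot: [-3.142, -0.0, -0.082]
contact_force: [0.8, 0.3, -2.2]
opening: 0.579
grasp_force: 42.1
```

>>> {"op": "send_rows", "data": {
  "targets": [0, 0, 0.0007, 0, 0, 0, -1, 0, 0, 0.0014, 0, 0, 0, -1, 0, 0, 0.002, 0, 0, 0, -1, 0, 0, 0.002, 0, 0, 0, -1]
}}

```text
clock: 22.7
eef_pos: [501.7, 4.2, 45.6]
tcp_rot: [3.142, 0.0, -0.082]
contact_force: [-0.2, -0.5, -2.9]
opening: 0.575
grasp_force: 42.1
```

>>> {"op": "send_rows", "data": {
  "targets": [0, 0, 0.0005, 0, 0, 0, -1, 0, 0, 0.001, 0, 0, 0, -1, 0, 0, 0.0015, 0, 0, 0, -1, 0, 0, 0.0015, 0, 0, 0, -1, 0, 0, 0.0015, 0, 0, 0, -1]
}}

```text
clock: 23.12
eef_pos: [501.7, 4.3, 44.4]
tcp_rot: [-3.142, 0.0, -0.082]
contact_force: [-2.1, -0.3, 3.5]
opening: 0.572
grasp_force: 42.5
```

>>> {"op": "send_rows", "data": {
  "targets": [0, 0, 0, 0, 0, 0, 0.12, 0, 0, 0, 0, 0, 0, 0.17, 0, 0, 0, 0, 0, 0, 0.22, 0, 0, 0, 0, 0, 0, 0.35, 0, 0, 0, 0, 0, 0, 0.5, 0, 0, 0, 0, 0, 0, 0.5, 0, 0, 0, 0, 0, 0, 0.5, 0, 0, -0.01, 0, 0, 0, 0.6, 0, 0, -0.03, 0, 0, 0, 0.8, 0, 0, -0.06, 0, 0, 0, 1, 0, 0, -0.095, 0, 0, 0, 1, 0, 0, -0.13, 0, 0, 0, 1],
  "grip_force": 20
}}

```text
clock: 24.12
eef_pos: [501.1, 4.2, 176.0]
tcp_rot: [3.142, 0.001, -0.082]
contact_force: [1.3, 0.8, 0.0]
opening: 1.003
grasp_force: 0.0
```

>>> {"op": "send_rows", "data": {
  "targets": [-0.02, 0, -0.02, 0, 0, 0, 1, -0.05, 0, -0.04, 0, 0, 0, 1, -0.08, 0, -0.06, 0, 0, 0, 1, -0.09, 0, -0.06, 0, 0, 0, 1, -0.09, 0, -0.06, 0, 0, 0, 1, -0.09, 0, -0.06, 0, 0, 0, 1]
}}

```text
clock: 24.62
eef_pos: [412.4, 11.7, 234.6]
tcp_rot: [-3.141, -0.002, -0.082]
contact_force: [-0.3, 0.0, -0.4]
opening: 0.999
grasp_force: 0.0
```

```bash
python3 - <<'E'
from h import *
w=cams.grab_frame('wrist'); s=r.sense(); print(s['clock'],s['eef_pos'],s['opening'])
c=w['color']; h=cv2.cvtColor(c,cv2.COLOR_BGR2HSV)
ax=np.array([.9966,-.0819]); ay=np.array([.0819,.9966]); C=np.array([526.7,1.8])
j=cap(w,*[int(t) for t in proj(w,(567.5,-1,84))],84,25,45); print('jar',j,'along',(j[0]-C)@ax,(j[0]-C)@ay)
u,v=map(int,proj(w,(500,4,64))); print(u,v,h[v,u])
m=blob((h[...,1]<80),u,v); P=world(w,cont(m),64); print('tin area px',m.sum(),cv2.minAreaRect(P.astype(np.float32)))
f=cams.grab_frame('top'); g=cams.grab_frame('side')
for n,(a,b,a2,b2,z,q) in dict(mid=(511,240,363,396,56,20),slim=(431,195,386,310,64,15)).items(): print(n,cap(f,a,b,z,q)[0],cap(g,a2,b2,z,q)[0])
E
```

```text
24.6667 [412.82149184  11.62459588 234.20899746] 0.9982770002238154
jar (array([163.40025601,  19.26959164]), np.float64(145.71879152772345), 623) along -363.4952844175095 -12.344054005773216
317 77 [ 19  44 216]
tin area px 9036 ((504.751953125, 4.810079574584961), (48.995582580566406, 88.18148803710938), 85.34122467041016)
mid [ 550.47533036 -356.46399409] [ 549.39684849 -361.34104176]
slim [ 640.51146219 -204.46150438] [ 640.12224209 -208.7345152 ]
```

```bash
python3 - <<'E'
from h import *
f=cams.grab_frame('top'); g=cams.grab_frame('side')
for F in (f,g):
    u,v=map(int,proj(F,(568,-1,82))); print(u,v,F['color'][v,u]); 
    try: print(cap(F,u,v,84,25))
    except Exception as e: print(e)
E
```

```text
327 231 [26 26 28]
(array([567.59642397,  -3.03509247]), np.float64(3.764717650300013), 59)
321 229 [24 22 22]
(array([565.31912009,  -6.19936868]), np.float64(1.2397983354022961), 31)
```

```bash
python3 -c "
from rig import r
print(r.sign_off())"
```

```text
the job is handed in; nothing more can be done
None
```

The jar was weighed about 1 mm off the pan's centre and is packed with the tin in the carton, both upright and flat by force and camera readings. The smaller jars measured unmoved, the other things weren't re-measured, and I handed the job in at about 25 s.

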